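Latch the orange-capped sample carrier before it goes into the glove box

TASK

Close the draw latch of the sample carrier with the orange end cap: fold its wire loop over so that the loop's bar drops behind the hooked keeper on the cap, then swing the lever back and press it down until it snaps flat. Do not touch the blue-capped carrier.

Things in the scene. Friction and masses are not known exactly. Their poses are not given: they have to be found in the camera images.
- orange_keeper (a point): Steel hook, 30 wide, 19 high, lip away from the lever, on the orange cap of a fixed white carrier (220 x 130, deck 85 up). Point: deck height, mid-width, on the face the loop bar pulls. z up, -x from lever to cap end, y across. Lever pivot (axis y): 64 along +x, 14 above the deck; 60 once the springy cap is drawn in 4 mm.
- orange_loop_bar (a point): Middle of the 8 x 44 mm cross bar (along y) of the wire loop, 83 mm from the loop's hinge on the lever. A yellow tab 34 wide runs 1 to 27 mm beyond the bar, bent up 16 deg. It starts leaning 50 to 70 deg above level towards the cap, held by light friction (under 1 N); below 40 deg it falls. Laid down, lever open: bar 7 above deck, 10 to 22 beyond the keeper point.
- orange_lever (a joint): Lever of the orange carrier, rad: 0 closed, flat on the pivot's +x side; grows swinging up and over towards the cap (1.57 upright, limit 2.1, starts 1.8 to 2.0, stays where left). The loop's hinge is on it, 20 mm from the pivot, 0.17 rad below the handle line when closed. With the loop hooked it takes up to 8 N at the pad; below about 0.15 it snaps shut.
- orange_lever_pad (a point): Black pad on the orange lever's free end, 30 long, 34 wide, 8 thick. Point: middle of the face that looks up when closed and towards the cap when upright, 62 mm from the pivot (the lever ends at 77). Own x: pivot to free end; z out of that face.
- blue_case: The other carrier, the same but with a blue cap, its latch also open: not to be touched. Origin on the table under its lever's pivot; -x towards its cap, z up. It reaches 110 mm towards the cap, 119 mm the other way, 65 mm to each side.

How it is judged:
By the outcome, as a careful person would: the job done as asked, in the order asked, and still so for the second after the job is handed in, with the robot touching nothing.
It also fails if it takes over 45 s, if anything falls off the work surface, if the arm or the gripper's body presses on something with over 40 N, if the wrist force passes 120 N, or if a joint passes its speed limit or range.

ROBOT

A 6-joint arm with a two-finger parallel gripper is mounted at the origin on the work surface. World frame = base frame: x ahead of the robot, y to its left, z up, the work surface at z = 0. Lengths are in m, angles in rad, forces in N, time in s.
With the tool pointing down it reaches from about 0.35 to 0.775 m from the base axis. Payload 5.5 kg.
Tool frame: the origin (TCP) lies midway between the tips of the shut fingers; the grasp point (between the pads) lies 19 mm behind it; z points along the fingers, y is the line along which they close (so a half turn about z gives the same grasp; the last joint's range is limited). The gripper opens to 85 mm and grips with 20 to 120 N. Pads are 22 mm wide; open, the fingers measure 114 mm over their backs; the gripper's body (76 mm by 85 mm) begins 54 mm behind the grasp point. The pads swing forward as they close: fully open they stand 13 mm farther back than shut.
Start: joints at [1.058, 0.313, 0.046, 1.304, 0, 1.431], TCP at [0.209, 0.536, 0.231] pointing down, gripper open.
Joint ranges: [-2.76, 2.76], [-0.86, 1.69], [-1.03, 1.26], [-2.2, 2.34], [-1.47, 1.5], [-3.14, 3.14]. Speed limits (rad/s): [2.57, 2.57, 3.14, 3.14, 3.14, 3.14].

INTERFACE

Orientations are given as a unit quaternion [w, x, y, z].
In Python, from workcell import telemetry, imaging, env gives the robot as it stands. The module is installed in compiled form; this text tells all that it offers.
- The arm moves only by the tool step_arm, never from a script. Its argument "moves" is a list of rows, each a list of 3 entries, a list of its own where there are three numbers: the shift along the tool's x, y, z in mm, then the turn, a rotation vector about the tool's x, y, z in rad, then the finger opening in mm, from 0 to 85.4. A call has 1 to 8 rows; each row is the pose to reach, as a shift and turn from the pose commanded when the call began, along the tool's axes at that moment; what a row does not reach only later rows make up. A row lasts 1/12 s, in which the tool goes at most 41.7 mm and 7.16 degrees, less where a joint would pass 70% of its speed; a pose out of reach is approached as far as the arm can. A call with a gripper value outside its range is refused whole. The fingers move at their own pace and stop on an object; "grip_force" is the grip in N (left out, the last holds). Time passes only in rows, so rows that repeat a pose let the fingers close. It gives the time, the measured TCP pose, the force, the opening and the grip force at its end, in the units of the state.
- telemetry.get_state(): the state, without advancing time (a new reading comes with each control period).
- imaging.read_camera(name): name is "scene" or "side" or "wrist"; returns the picture (420x560x3 uint8, red, green, blue); there is no depth.
- imaging.camera_params(name): a dict with "camera_matrix" (3x3 intrinsics, pixels), "pose" (4x4, takes a point from camera to world coordinates). Camera axes: x right, y up, looking along -z (the intrinsics and any distortion apply to the point x, -y, -z); pixel columns grow to the right and rows downward; lengths in m; the calibration is good to about 2 mm. A picture is of the moment at which its call begins: read the wrist's pose just before it. camera_params takes no time and is no camera call; for the wrist camera it gives the pose at the moment of the call.
- env.hand_in(): hands the job in; it is judged then, once.
The state is a dict: "clock": time; "joint_pos": joint angles; "qvel": joint speeds; "tau": joint torques, N m; "tcp_pos": TCP position; "orientation": TCP orientation; "wrist_force": force on the tool from outside, world axes, zero at the start; "ft_torque": the same for the moment, N m; "finger_gap": finger opening in m; "grip_force": force on a finger pad.
Only numpy, scipy, OpenCV 4.12 (cv2) and the standard library are available. Lean on these libraries where they do the work, as an engineer would, in place of code of your own. Each camera call takes 0.05 s, during which the arm holds its last target. There are 200 camera calls.

## Working session

There is one attempt and no reset: what is moved stays moved. The work goes in short steps, Python scripts to look and compute and a tool call to move; the robot and the scene stay as the last step left them, time stands still between calls to the robot, and variables do not carry over. Pictures are saved under pics/ and viewed, at most 10 in all, crops included, and the job is handed in when it is done.

Besides the shell and the picture viewer there is one more tool, called after "Call:" in YAML: its name, and indented under it one key for each argument. step_arm: Moves the arm, as the interface text tells. Its arguments: {"type":"object","properties":{"moves":{"type":"array"},"grip_force":{"type":"number"}},"required":["moves"]}

```bash
mkdir -p pics
cat > h.py <<'E'
import numpy as np, cv2
from workcell import telemetry, imaging, env
def snap(n,f):
    p=imaging.camera_params(n); im=imaging.read_camera(n)
    cv2.imwrite(f'pics/{f}.png',im[:,:,::-1]); np.savez(f'pics/{f}.npz',K=p['camera_matrix'],T=p['pose']); return im
def ray(f,uv):
    d=np.load(f'pics/{f}.npz'); K,T=d['K'],d['T']
    v=np.linalg.inv(K)@[uv[0],uv[1],1]; v=T[:3,:3]@(v*[1,-1,-1]); return T[:3,3],v/np.linalg.norm(v)
def onz(f,uv,z):
    o,v=ray(f,uv); return o+v*(z-o[2])/v[2]
def proj(f,P):
    d=np.load(f'pics/{f}.npz'); K,T=d['K'],d['T']
    p=(np.linalg.inv(T)@np.append(P,1))[:3]*[1,-1,-1]; q=K@p; return q[:2]/q[2]
def tri(*fu):
    A=np.zeros((3,3));b=np.zeros(3)
    for f,uv in fu:
        o,v=ray(f,uv); M=np.eye(3)-np.outer(v,v); A+=M;b+=M@o
    return np.linalg.solve(A,b)
E
python3 - <<'E'
from h import *
for n in('scene','side'):
    snap(n,n+'0'); p=imaging.camera_params(n); print(p)
s=telemetry.get_state(); print(s)
a=[cv2.imread(f'pics/{n}0.png') for n in('scene','side')]
E
```

```text
{'camera_matrix': array([[403.31183108,   0.        , 281.879059  ],
       [  0.        , 403.31183108, 205.48555685],
       [  0.        ,   0.        ,   1.        ]]), 'pose': array([[-0.41279172, -0.73967324,  0.5314946 ,  0.91980114],
       [ 0.91065607, -0.34641517,  0.22517116,  0.12160403],
       [ 0.01756471,  0.57695757,  0.81658523,  0.62454754],
       [ 0.        ,  0.        ,  0.        ,  1.        ]])}
{'camera_matrix': array([[507.94192595,   0.        , 274.5499415 ],
       [  0.        , 507.94192595, 207.35604353],
       [  0.        ,   0.        ,   1.        ]]), 'pose': array([[-0.9815909 ,  0.13239986, -0.1376575 ,  0.46401078],
       [-0.19050128, -0.62686717,  0.75547787,  0.58989705],
       [ 0.0137322 ,  0.76779413,  0.64054945,  0.60793955],
       [ 0.        ,  0.        ,  0.        ,  1.        ]])}
{'clock': 0.1, 'joint_pos': array([ 1.05837573e+00,  3.13927371e-01,  4.50871754e-02,  1.30363056e+00,
       -2.02237394e-07,  1.43117864e+00]), 'qvel': array([ 0.00050488, -0.00298074,  0.0027771 ,  0.00018029,  0.00129104,
        0.0021764 ]), 'tau': array([ 3.63755891e-03, -4.81723595e+01,  2.99244618e+01,  1.27139501e-02,
       -1.22287779e-04, -7.45231034e-06]), 'tcp_pos': array([0.20921594, 0.53508149, 0.23049467]), 'orientation': array([-2.68043071e-04,  1.85323830e-01,  9.82677148e-01, -7.93147875e-04]), 'wrist_force': array([-0.50726815, -0.77205147,  0.384863  ]), 'ft_torque': array([ 0.01426875, -0.00025741, -0.00566579]), 'grip_force': 0.0, 'finger_gap': 0.08503042603227107}
```

View pics/scene0.png

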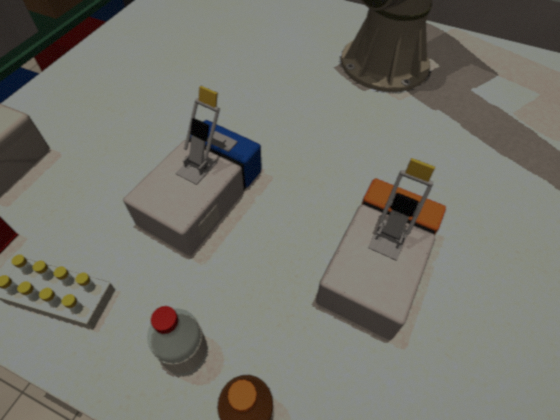

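View pics/side0.png

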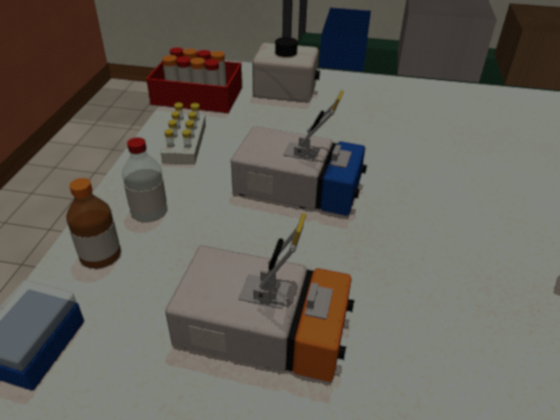

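The scene view shows the orange carrier with its cap toward the robot base (lever about (398,225), loop tab about (420,170)). In the side view its keeper is at about (318,298). I'll enlarge both.

Run:
```python
from h import *
def crop(f,x,y,w,h,k):
    c=cv2.imread(f'pics/{f}.png')[y:y+h,x:x+w]; c=np.clip(255*(c/255.)**.6*1.1,0,255).astype('uint8')
    return cv2.resize(c,None,fx=k,fy=k,interpolation=cv2.INTER_CUBIC)
a=crop('scene0',310,145,145,200,2.7); b=crop('side0',160,205,200,180,2.0)
a=crop('scene0',310,150,140,190,3); b=crop('side0',225,205,135,180,2.8); b=crop('side0',160,205,200,190,1.9)
a=crop('scene0',310,150,140,190,3); a=a[:570]
o=np.zeros((570,800,3),'uint8'); o[:,:420]=a; o[:361,420:800]=b; cv2.imwrite('pics/c1.png',o)
```

```text
(no output)
```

View pics/c1.png

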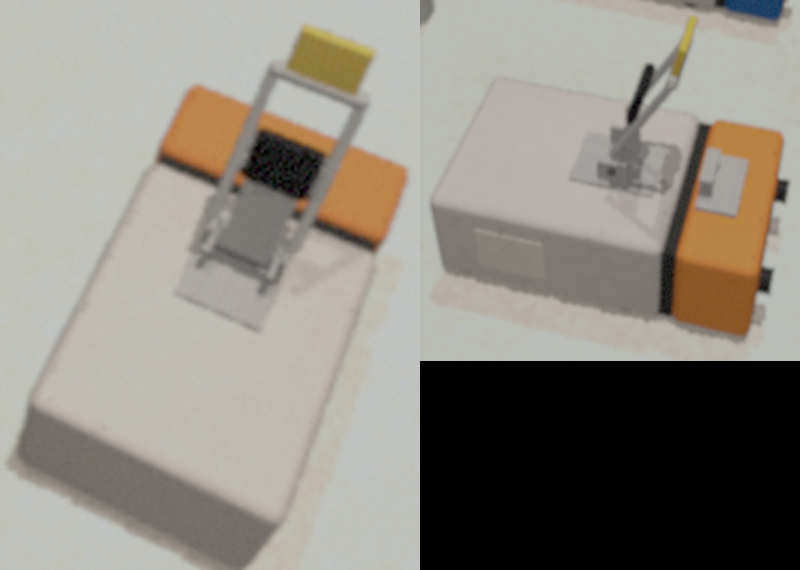

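```bash
cat > fit.py <<'E'
from h import *
from scipy.optimize import least_squares
S=lambda u,v:(310+u/3,150+v/3); D=lambda u,v:(160+(u-420)/1.9,205+v/1.9)
def W(p,P): c,s=np.cos(p[2]),np.sin(p[2]); return np.array([p[0]+c*P[0]-s*P[1],p[1]+s*P[0]+c*P[1],P[2]])
E
python3 - <<'E'
from fit import *
t=[('a','scene0',S(32,405)),('b','scene0',S(283,520)),('c','scene0',S(193,88)),('d','scene0',S(405,172)),('a','side0',D(497,80)),('b','side0',D(433,203)),('c','side0',D(780,130))]
for n,f,uv in t: print(n,f,onz(f,uv,.085).round(4))
# which label has +y : determine from geometry
A=onz('scene0',S(32,405),.085);B=onz('scene0',S(283,520),.085);C=onz('scene0',S(193,88),.085);Dd=onz('scene0',S(405,172),.085)
print('w',np.linalg.norm(A-B),np.linalg.norm(C-Dd),'l',np.linalg.norm(A-C),np.linalg.norm(B-Dd))
print('keeper', onz('side0',D(712,175),.095), 'pivot side',onz('side0',D(622,155),.099),'scene pivot',onz('scene0',S(243,253),.099))
bar=tri(('scene0',S(319,84)),('side0',D(677,76)));print('bar',bar,proj('scene0',bar),S(319,84),proj('side0',bar),D(677,76))
E
```

```text
a scene0 [0.6727 0.0813 0.085 ]
b scene0 [0.6771 0.2056 0.085 ]
c scene0 [0.4506 0.0945 0.085 ]
d scene0 [0.458  0.2178 0.085 ]
a side0 [0.6652 0.0848 0.085 ]
b side0 [0.6719 0.2074 0.085 ]
c side0 [0.4468 0.0927 0.085 ]
w 0.1243400111624165 0.12344094692150914 l 0.22245579948301117 0.21944351185287186
keeper [0.48957791 0.15356005 0.095     ] pivot side [0.55296012 0.15182906 0.099     ] scene pivot [0.55616676 0.14993962 0.099     ]
bar [0.51540791 0.15424668 0.18756549] [416.91826393 179.98212506] (416.3333333333333, 178.0) [297.00648545 243.31294807] (295.2631578947369, 245.0)
```

Carrier pose found: keeper at about (0.489, 0.153), carrier yaw about -0.05, pivot at about (0.5525, 0.150). The bar is at about (0.515, 0.154, 0.188), roughly 60° above level, which agrees with the given sizes. The blue carrier is on the far side (smaller y), so I'll approach from +y with the fingers shut.

Call:
step_arm:
  moves:
    - [[-59, -29, -44], [0, 0, -0.12], 0]
    - [[-94, -46, -44], [0, 0, -0.24], 0]
    - [[-130, -63, -44], [0, 0, -0.323], 0]
    - [[-167, -81, -44], [0, 0, -0.323], 0]
    - [[-204, -99, -44], [0, 0, -0.323], 0]
    - [[-241, -117, -44], [0, 0, -0.323], 0]
    - [[-278, -135, -44], [0, 0, -0.323], 0]
    - [[-315, -153, -44], [0, 0, -0.323], 0]

```text
clock: 0.77
tcp_pos: [0.4291, 0.2969, 0.2751]
orientation: [-0.0, 0.025, 1.0, 0.0]
wrist_force: [0.4, 0.7, 0.3]
finger_gap: 0.0003
grip_force: 0.0
```

Call:
step_arm:
  moves:
    - [[-28, -27, 0], [0, 0, 0], 0]
    - [[-56, -54, 0], [0, 0, 0], 0]
    - [[-84, -81, 0], [0, 0, 0], 0]
    - [[-110, -108, 0], [0, 0, 0], 0]
    - [[-124, -123, 0], [0, 0, 0], 0]
    - [[-124, -123, 0], [0, 0, 0], 0]

```text
clock: 1.27
tcp_pos: [0.5486, 0.166, 0.274]
orientation: [-0.0, 0.028, 1.0, -0.001]
wrist_force: [-0.5, 1.2, -0.5]
finger_gap: 0.0
grip_force: 0.0
```

Run:
```python
from h import *
print(telemetry.get_state()['tcp_pos'])
a=snap('scene','s1'); b=snap('side','d1'); c=snap('wrist','w1')
g=lambda i,x,y,w,h,k:cv2.resize(np.clip(255*(i[y:y+h,x:x+w,::-1]/255.)**.6*1.1,0,255).astype('uint8'),None,fx=k,fy=k,interpolation=cv2.INTER_CUBIC)
o=np.hstack([g(b,230,190,130,180,3),g(c,80,0,400,420,1)[:, :400] if 0 else cv2.resize(g(c,0,0,560,420,1),(400,540),fx=0,fy=0)]) if 0 else np.zeros((540,800,3),'uint8')
o[:,:390]=g(b,230,190,130,180,3); o[:300,400:]=cv2.resize(g(c,0,0,560,420,1),(400,300))
cv2.imwrite('pics/c2.png',o)
```

```text
[0.54860271 0.16599805 0.27399193]
```

View pics/c2.png

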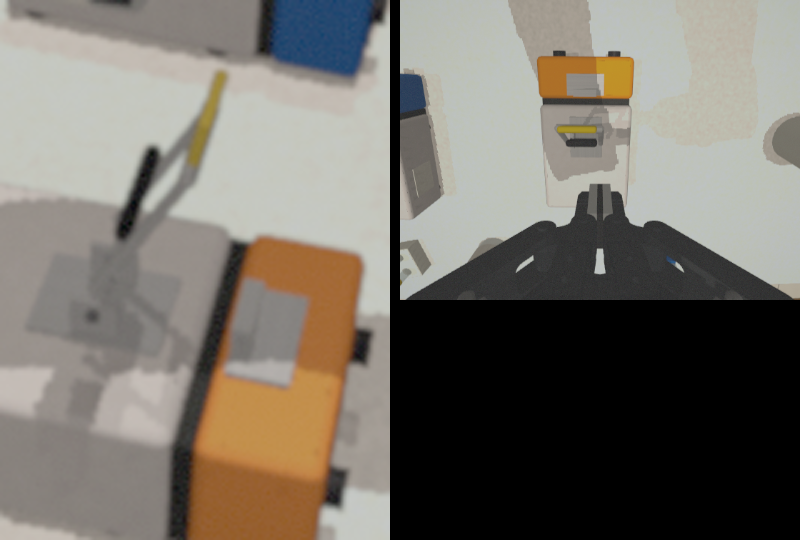

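The side crop shows the tab at about (208,118), the bar at (190,178) and the keeper at (250,300). The wrist view shows the fingers behind the lever, about in line with the tab. Next I'll descend behind the tab.

Call:
step_arm:
  moves:
    - [[0, 3, 25], [0, 0, 0], 0]
    - [[0, 3, 50], [0, 0, 0], 0]
    - [[0, 3, 78], [0, 0, 0], 0]
    - [[0, 3, 78], [0, 0, 0], 0]
    - [[0, 3, 78], [0, 0, 0], 0]
    - [[0, 3, 78], [0, 0, 0], 0]

```text
clock: 1.92
tcp_pos: [0.5462, 0.1736, 0.1988]
orientation: [0.001, 0.024, 1.0, 0.0]
wrist_force: [1.3, -1.5, -0.3]
finger_gap: -0.0001
grip_force: 0.0
```

Call:
step_arm:
  moves:
    - [[-5, -10, 0], [0, 0, 0], 0]
    - [[-5, -20, 0], [0, 0, 0], 0]
    - [[-5, -20, 0], [0, 0, 0], 0]
    - [[-5, -20, 0], [0, 0, 0], 0]

```text
clock: 2.25
tcp_pos: [0.5508, 0.1515, 0.1983]
orientation: [0.001, 0.026, 1.0, 0.0]
wrist_force: [-0.0, 0.7, 0.3]
finger_gap: -0.0
grip_force: 0.0
```

Call:
step_arm:
  moves:
    - [[15, 0, 0], [0, 0, 0], 0]
    - [[30, 0, 0], [0, 0, 0], 0]
    - [[42, 0, 0], [0, 0, 0], 0]
    - [[54, 0, 2], [0, 0, 0], 0]
    - [[66, 0, 8], [0, 0, 0], 0]
    - [[78, 0, 15], [0, 0, 0], 0]
    - [[88, 0, 22], [0, 0, 0], 0]
    - [[88, 0, 22], [0, 0, 0], 0]

```text
clock: 2.92
tcp_pos: [0.4597, 0.1567, 0.1744]
orientation: [-0.002, 0.025, 1.0, -0.0]
wrist_force: [-0.8, 0.4, -0.3]
finger_gap: 0.0002
grip_force: 0.0
```

```bash
cat >> h.py <<'E'
def g(i,x,y,w,h,k):return cv2.resize(np.clip(255*(i[y:y+h,x:x+w,::-1]/255.)**.6*1.1,0,255).astype('uint8'),None,fx=k,fy=k,interpolation=cv2.INTER_CUBIC)
def both(n):
    a=snap('scene','s'+n); b=snap('side','d'+n)
    o=np.zeros((540,800,3),'uint8'); o[:,:390]=g(b,230,190,130,180,3); o[:540,395:800]=g(a,330,120,135,180,3); cv2.imwrite(f'pics/b{n}.png',o)
    print(telemetry.get_state()['tcp_pos'])
E
python3 -c "from h import *; both('2')"
```

```text
[0.462511   0.15678843 0.17569852]
```

View pics/b2.png

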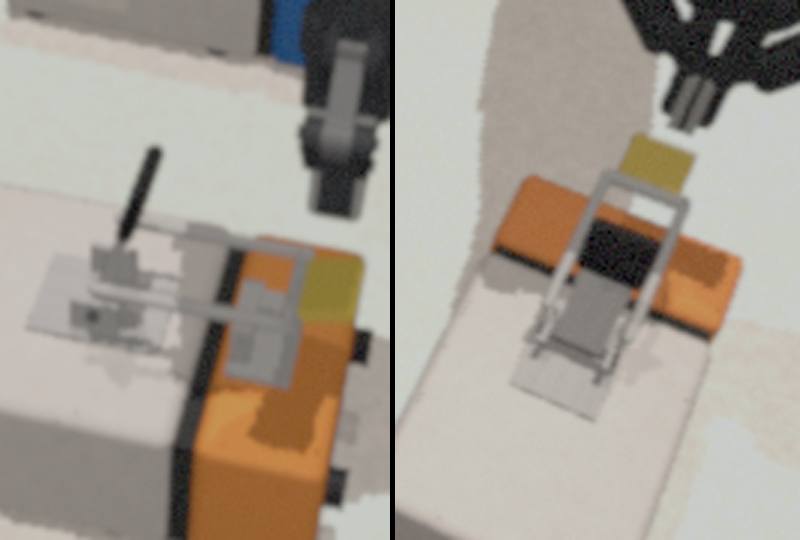

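The loop has fallen: the bar runs from (300,255) to (295,325) in the side crop and is centred at about (645,187) in the scene crop. I'll triangulate it.

Run:
```python
from h import *
S=lambda u,v:(330+(u-395)/3,120+v/3); D=lambda u,v:(230+u/3,190+v/3)
for n,s,d in(('mid',(645,187),(298,289)),('L',(606,176),(305,254)),('R',(686,200),(293,325))):
    b=tri(('s2',S(*s)),('d2',D(*d)));print(n,b,proj('s2',b)-S(*s),proj('d2',b)-D(*d))
print('pad ctr',tri(('s2',S(620,252)),('d2',D(142,190))))
print('pad end mid', tri(('s2',S(627,228)),('d2',D(157,150))))
```

```text
mid [0.46938544 0.15632832 0.12669953] [0.51923778 1.72966694] [ 1.64141081 -1.5816892 ]
L [0.4689833  0.13533832 0.12528462] [0.39192367 1.3716403 ] [ 1.26585253 -1.23946269]
R [0.46950328 0.17764383 0.12802627] [0.46165489 1.47299314] [ 1.44175755 -1.36014435]
pad ctr [0.54036101 0.15051459 0.16095199]
pad end mid [0.53715171 0.14737696 0.17880992]
```

Call:
step_arm:
  moves:
    - [[0, 0, 0], [0, 0, 0], 0]
    - [[0, 0, 0], [0, 0, 0], 0]
    - [[0, 0, 0], [0, 0, 0], 0]
    - [[0, 0, 0], [0, 0, 0], 0]

```text
clock: 3.35
tcp_pos: [0.4629, 0.1568, 0.1755]
orientation: [0.0, 0.025, 1.0, 0.0]
wrist_force: [-0.0, 0.5, -0.4]
finger_gap: -0.0001
grip_force: 0.0
```

```bash
python3 -c "from h import *; both('3')"
```

```text
[0.46260613 0.15676351 0.17531031]
```

View pics/b3.png

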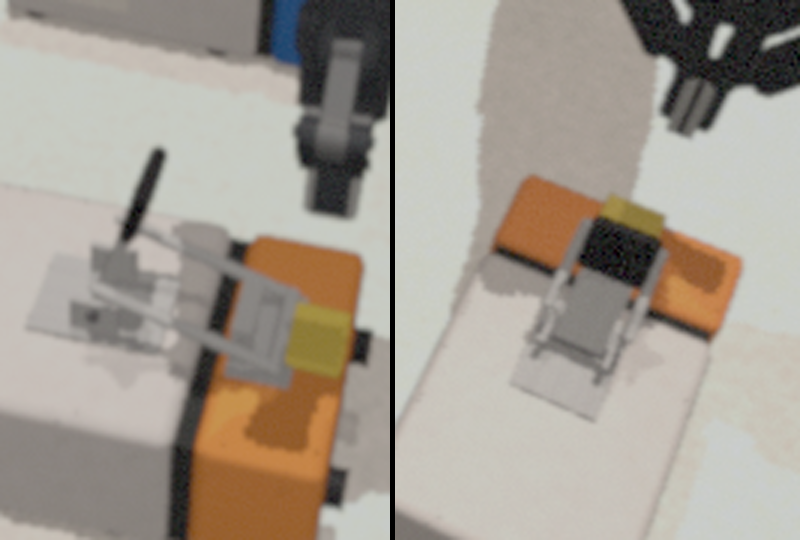

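The loop now lies over the keeper: the tab is at (318,340) and the bar at about (285,330) in the side crop, beyond the hook. Now I'll swing the lever back.

Call:
step_arm:
  moves:
    - [[-30, -1, 15], [0, 0, 0], 0]
    - [[-45, -1, 20], [0, 0, 0], 0]
    - [[-58, -1, 18], [0, 0, 0], 0]
    - [[-70, -1, 16], [0, 0, 0], 0]
    - [[-83, -2, 15], [0, 0, 0], 0]
    - [[-95, -2, 16], [0, 0, 0], 0]
    - [[-95, -2, 16], [0, 0, 0], 0]
    - [[-95, -2, 16], [0, 0, 0], 0]

```text
clock: 4.12
tcp_pos: [0.5571, 0.15, 0.1588]
orientation: [-0.0, 0.025, 1.0, -0.0]
wrist_force: [-0.5, -0.1, 0.2]
finger_gap: 0.0003
grip_force: 0.0
```

Run:
```python
from h import *
print(onz('d3',(230+285/3,190+330/3),.094)); both('4')
```

```text
[0.47457346 0.15454986 0.094     ]
[0.55646586 0.1501202  0.15914486]
```

View pics/b4.png

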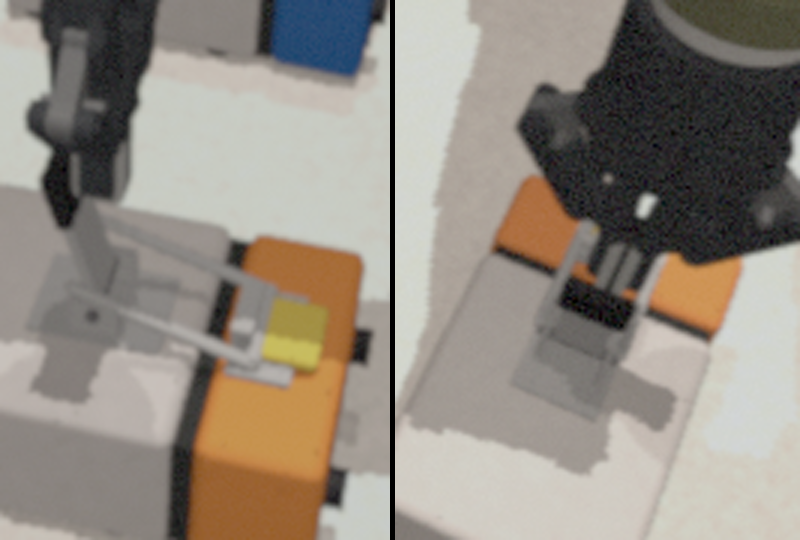

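The lever is past upright at about 1.15 rad. The bar is low and being drawn up to the hook at (255,345) in the side crop. I'll carry on along the arc and press down.

Call:
step_arm:
  moves:
    - [[-10, 0, 3], [0, 0, 0], 0]
    - [[-19, -1, 8], [0, 0, 0], 0]
    - [[-26, -1, 14], [0, 0, 0], 0]
    - [[-33, -1, 20], [0, 0, 0], 0]
    - [[-38, -1, 28], [0, 0, 0], 0]
    - [[-38, -1, 28], [0, 0, 0], 0]

```text
clock: 4.72
tcp_pos: [0.5958, 0.1468, 0.1292]
orientation: [-0.0, 0.025, 1.0, -0.0]
wrist_force: [-0.5, -0.8, 0.3]
finger_gap: -0.0001
grip_force: 0.0
```

```bash
python3 -c "from h import *; both('5')"
```

```text
[0.59446138 0.1468547  0.12989512]
```

View pics/b5.png

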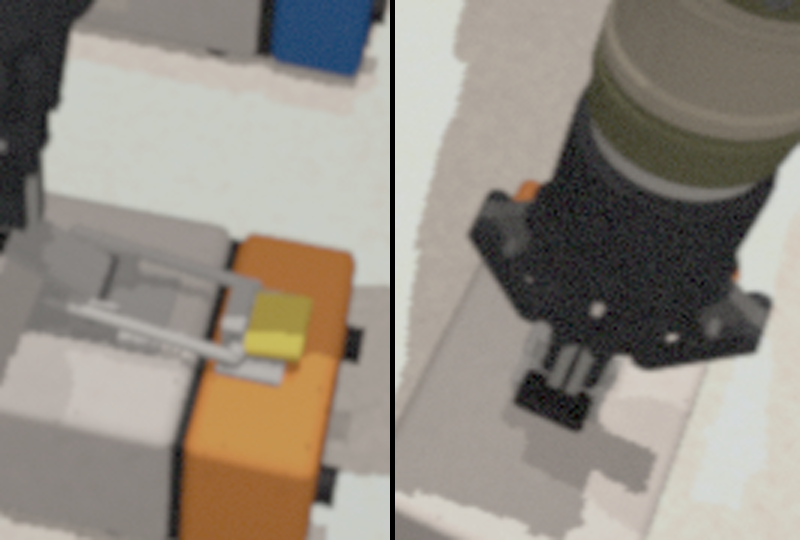

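The bar sits behind the hook at (240,345) and the cap has already been drawn in slightly. I'll keep pressing.

Call:
step_arm:
  moves:
    - [[-4, 0, 5], [0, 0, 0], 0]
    - [[-7, 0, 10], [0, 0, 0], 0]
    - [[-9, 0, 15], [0, 0, 0], 0]
    - [[-9, 0, 19], [0, 0, 0], 0]
    - [[-9, 0, 22], [0, 0, 0], 0]
    - [[-9, 0, 22], [0, 0, 0], 0]

```text
clock: 5.32
tcp_pos: [0.6036, 0.1466, 0.1082]
orientation: [-0.001, 0.025, 1.0, -0.0]
wrist_force: [0.1, 0.7, 0.6]
finger_gap: 0.0
grip_force: 0.0
```

Call:
step_arm:
  moves:
    - [[0, 0, 2], [0, 0, 0], 0]
    - [[0, 0, 4], [0, 0, 0], 0]
    - [[0, 0, 6], [0, 0, 0], 0]
    - [[0, 0, 6], [0, 0, 0], 0]

```text
clock: 5.65
tcp_pos: [0.6041, 0.1468, 0.1032]
orientation: [0.0, 0.025, 1.0, 0.0]
wrist_force: [0.6, -0.1, -0.5]
finger_gap: 0.0001
grip_force: 0.0
```

Call:
step_arm:
  moves:
    - [[0, 0, 2], [0, 0, 0], 0]
    - [[0, 0, 4], [0, 0, 0], 0]
    - [[0, 0, 6], [0, 0, 0], 0]
    - [[0, 0, 6], [0, 0, 0], 0]

```text
clock: 5.98
tcp_pos: [0.6044, 0.1468, 0.1025]
orientation: [0.002, 0.025, 1.0, 0.0]
wrist_force: [-10.6, -2.3, 26.5]
finger_gap: 0.0002
grip_force: 13.1
```

Firm contact with 26 N at z = 0.1025, so the lever is down flat. I'll retreat straight up and check.

Call:
step_arm:
  moves:
    - [[0, 0, -15], [0, 0, 0], 0]
    - [[0, 0, -45], [0, 0, 0], 0]
    - [[0, 0, -80], [0, 0, 0], 0]
    - [[0, 0, -115], [0, 0, 0], 0]
    - [[0, 0, -150], [0, 0, 0], 0]
    - [[0, 40, -170], [0, 0, 0], 0]
    - [[0, 80, -170], [0, 0, 0], 0]
    - [[0, 110, -170], [0, 0, 0], 0]

```text
clock: 6.65
tcp_pos: [0.6106, 0.2586, 0.2703]
orientation: [0.003, 0.025, 1.0, 0.001]
wrist_force: [-0.2, -0.6, 0.1]
finger_gap: -0.0002
grip_force: 0.0
```

Run:
```python
from h import *
both('6')
o=np.zeros((560,800,3),'uint8'); o[:540,:420]=g(cv2.imread('pics/d6.png')[:,:,::-1],220,220,140,180,3); o[:540,425:785]=g(cv2.imread('pics/s6.png')[:,:,::-1],335,160,120,180,3);cv2.imwrite('pics/e6.png',o)
```

```text
[0.60921343 0.26111339 0.26734034]
```

View pics/e6.png

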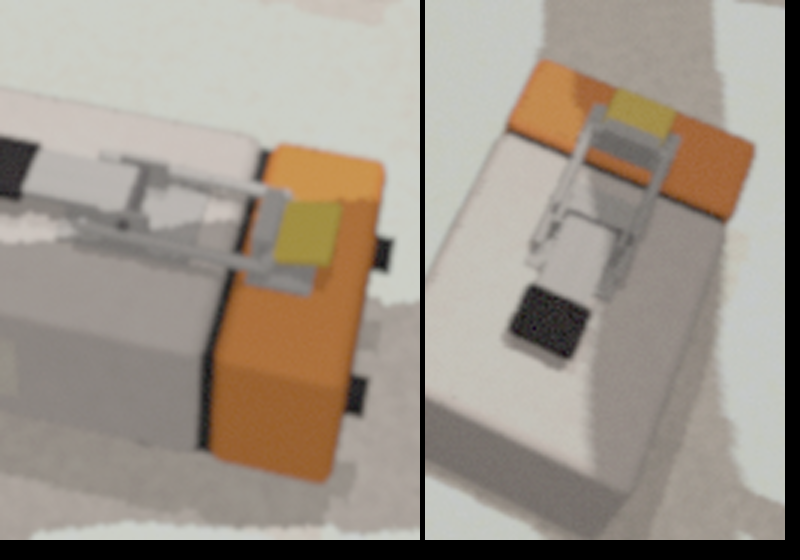

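The lever is flat (pad at (548,320) in the scene crop), the bar is behind the hook and the cap gap has narrowed. I'm handing it in.

```bash
python3 -c "from workcell import env; print(env.hand_in())"
```

```text
the job is handed in; nothing more can be done
None
```

The orange carrier's draw latch is closed: the loop bar is behind the keeper, the lever is pressed down flat, and the blue carrier was not touched. The job was handed in after about 7 s of robot time.

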